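# Switch on the warming tray with the inner knob, leaving the heat ring as set

## Robot

A 6-joint arm with a two-finger parallel gripper is mounted at the origin on a cart in front of the work surface, level with it; the furniture and walls round the work are solid. World frame = base frame: x ahead of the robot, y to its left, z up, the work surface at z = 0. Lengths are in m, angles in rad, forces in N, time in s.
With the tool pointing down it reaches from about 0.25 to 0.725 m from the base axis. Payload 4 kg.
Tool frame: the origin (TCP) lies between the finger pads; the fingertips stand 8 mm ahead of it and the grasp point (between the pads) lies 11 mm behind it (bot.tip_reach is the distance from the TCP to the fingertips, in m); z points along the fingers, y is the line along which they close (so a half turn about z gives the same grasp; the last joint's range is limited). The gripper opens to 85 mm and grips with 20 to 120 N. Pads are 22 mm wide; open, the fingers measure 114 mm over their backs; the gripper's body (76 mm by 85 mm) begins 54 mm behind the grasp point. The pads swing forward as they close: fully open they stand 13 mm farther back than shut.
Start: joints at [1.27, 0.241, 0.005, 1.335, 0, 1.571], TCP at [0.148, 0.478, 0.239] pointing down, gripper open.
Joint ranges: [-2.72, 2.72], [-1.05, 1.87], [-1.09, 1.28], [-1.99, 2.15], [-1.42, 1.44], [-3.14, 3.14]. Speed limits (rad/s): [2.79, 2.79, 3.14, 3.14, 3.14, 3.14].

## Interface

Orientations are given as a unit quaternion [x, y, z, w].
In Python, from workcell import bot gives the robot as it stands.
- The arm moves only by the tool move_arm, never from a script. Its argument "deltas" is a list of rows, each a list of 7 numbers: the opening, from 0 (shut) to 1 (fully open), then the shift along the tool's x, y, z in mm, then the turn, a rotation vector about the tool's x, y, z in degrees. In form: [[gripper, tx, ty, tz, ax, ay, az], ...]. A call has 1 to 10 rows; each row shifts and turns the commanded pose from where the row before left it, along the tool's axes as they then stand; what a row does not reach is not made up. A row lasts 1/12 s, in which the tool goes at most 41.7 mm and 7.16 degrees, less where a joint would pass 70% of its speed; a pose out of reach is approached as far as the arm can. A call is refused whole if a number of a shift passes 41.7 or a number of a turn 7.16, either way. A call with a gripper value outside its range is refused whole. The fingers move at their own pace and stop on an object; the grip force is fixed at half the most. Time passes only in rows, so rows that do not move let the fingers close. It gives the time, the measured TCP pose, the force, the opening and the grip force at its end, in the units of the state.
- bot.get_obs(): the state, without advancing time (a new reading comes with each control period).
- bot.camera(name): name is "side" or "top" or "wrist"; returns the picture (384x512x3 uint8, blue, green, red); there is no depth.
- bot.calibration(name): a dict with "K" (3x3 intrinsics, pixels), "position" and "orientation" of the camera in the world. Camera axes: x right, y down, z forward; pixel columns grow to the right and rows downward; lengths in m; the calibration is good to about 2 mm. A picture is of the moment at which its call begins: read the wrist's pose just before it. calibration takes no time and is no camera call; for the wrist camera it gives the pose at the moment of the call.
- bot.job_done(): hands the job in; it is judged then, once.
Trained networks look in the newest picture that a camera, given by its name, has taken for a name from the list of things; names that differ only in an ending like _2 or _b are one class to them, and where a whole thing is asked for, a point or a joint stands for the part that bears it (a point fixed in the world has none). Each returns a list of dicts, best first, with "conf" (0 to 1); they miss things now and then, are a little off and sometimes report something else, mostly with a low value. They report only what shows in the picture. A call takes as long as a camera call.
- bot.outline_of(query, camera): "pixels" (384x512 bool, what is visible of it) and "rect" ([left, top, width, height] in pixels, round what is visible of it).
The state is a dict: "clock": time; "joint_pos": joint angles; "joint_vel": joint speeds; "tau": joint torques, N m; "eef_pos": TCP position; "tool_rot": TCP orientation; "ft_force": force on the tool from outside, world axes, zero at the start; "ft_torque": the same for the moment, N m; "grip_width": finger opening in m; "grasp_force": force on a finger pad.
Only numpy, scipy, OpenCV 4.12 (cv2) and the standard library are available. Lean on these libraries where they do the work, as an engineer would, in place of code of your own. Each camera call takes 0.05 s, during which the arm holds its last target. There are 200 camera calls.

## Task

Switch on the warming tray that the mug stands on: push the small inner knob of the double dial down just far enough to come free of its latch, turn it clockwise (seen from above) all the way to its stop while holding it down, and let it spring back up there. The outer heat ring must stay exactly as it is set - a knob pushed too deep lands on the ring and drags it round - so feel for the right depth, do not ram the knob down or wrench it against the latch or the stop, and leave the mug, the salt shaker and the garlic where they are.

Things in the scene. Friction and masses are not known exactly. Their poses are not given: they have to be found in the camera images.
- tray: white warming tray, fixed, 150 x 340 x 40 mm (x, y, z); origin at the centre of its underside, on the worktop, z up. A dark round plate (124 mm across, its top 42 mm up) on the right part carries a mug; the double dial stands at the left end, its vertical axis at tray x = 0, y = +115 mm
- knob_top (a point): centre of the top of the aluminium inner knob, 98 mm above the tray's underside when the knob is up; the frame turns with the knob, its x runs along the grip bar. The bar is 36 mm long (along this x), 12 mm thick and 26 mm high (72 to 98 mm above the tray's underside), on a round skirt 37 mm across. It pushes straight down against a spring: 3 N at first, 0.7 N more per mm
- knob (a joint): angle of the inner knob, rad, growing clockwise seen from above: about 0 (play -0.03 to 0.05) when latched off; held down past the latch it turns with little friction (0.03 N m) to a hard stop at 1.05. Let go between 1.0 and 1.05 it springs up, latched on; let go earlier it stays down under the latch
- ring: black knurled outer heat ring, 72 mm outside, 48 mm inside diameter, 42 to 56 mm above the tray's underside; origin at its underside's centre, z up. Turns very easily (0.012 N m). The knob lands hard on it, felt as a sharp rise of force, always 2.5 mm deeper than where it comes free of the latch (so 4.5 to 12.5 mm down); landed, it drags the ring when turned
- ring_mark (a point): end of the white setting line on the outer ring's top, 34 mm from the dial's axis; shows how the ring is turned
- latch: latch with the knob's stop, hidden inside the tray, fixed; origin on the dial's axis at the tray's underside. A twist of the knob against latch or stop presses here 60 mm off the axis (1 N m: 17 N). The push depth at which the knob comes free of the latch is hidden and differs from start to start: 2 to 10 mm
- mug_plain: green and white mug, 99 mm high, 86 mm across, with a handle, standing loose on the tray's dark plate, about 200 mm from the dial; origin at the centre of its underside
- salt_shaker: white salt shaker, 78 mm high, 43 mm across, loose, behind the dial; origin at the centre of its underside
- garlic: garlic bulb, about 60 mm across and 58 mm high, loose, behind the tray; origin at its underside

How it is judged:
On the way:
1. the inner knob, held down, is turned past half way (value of joint knob above 0.5 rad and z of knob_top in the frame of tray below 0.0965 m and distance of ring_mark from where it was at the start of the episode below 0.004 m), for 0.05 s.
At the end, for the whole second after the job is handed in: The inner knob is turned clockwise to its stop (more than 0.96 rad) and has sprung up again (its top more than 96 mm above the tray's underside); the outer ring's mark is within 4 mm of where it was; mug upright, and mug, salt shaker and garlic within 30 mm of where they stood (value of joint knob above 0.96 rad and z of knob_top in the frame of tray above 0.096 m and distance of ring_mark from where it was at the start of the episode below 0.004 m and angle between mug_plain's own z axis and vertical below 0.2 rad and distance of each of mug_plain, salt_shaker, garlic from where it was at the start of the episode below 0.03 m); the robot touches nothing.
It fails at once if the outer ring is turned: its mark moves more than 4 mm (about 7 degrees) (distance of ring_mark from where it was at the start of the episode above 0.004 m).
It fails at once if the outer ring is pressed with more than 25 N, by the knob or the robot (contact force between anything else and ring above 25 N).
It fails at once if the knob is wrenched against the latch or its stop: more than 25 N there, a twist of about 1.5 N m (contact force between anything else and latch above 25 N).
It fails at once if the mug, the salt shaker or the garlic is pushed more than 30 mm away (not (distance of each of mug_plain, salt_shaker, garlic from where it was at the start of the episode below 0.03 m)).
It also fails if it takes over 67 s, if anything falls off the work surface, if the arm or the gripper's body presses on something with over 40 N, if the wrist force passes 120 N, or if a joint passes its speed limit or range.

## Working session

There is one attempt and no reset: what is moved stays moved. The work goes in short steps, Python scripts to look and compute and a tool call to move; the robot and the scene stay as the last step left them, time stands still between calls to the robot, and variables do not carry over. Pictures are saved under pics/ and viewed, at most 10 in all, crops included, and the job is handed in when it is done.

Besides the shell and the picture viewer there is one more tool, called by a JSON object that holds its "api" and its "payload". move_arm: Moves the arm, as the interface text tells. Its arguments: {"type":"object","properties":{"deltas":{"type":"array","items":{"type":"array","items":{"type":"number"}}}},"required":["deltas"]}

```bash
mkdir -p pics; ls
cat > h.py <<'E'
import numpy as np, cv2
from scipy.spatial.transform import Rotation as R
from workcell import bot
def ray(cam,uv):
    c=bot.calibration(cam);K=np.array(c["K"]);d=np.linalg.inv(K)@[uv[0],uv[1],1]
    return np.array(c["position"]),R.from_quat(c["orientation"]).apply(d)
def at_z(cam,uv,z):
    p,d=ray(cam,uv);return p+d*(z-p[2])/d[2]
def proj(cam,P):
    c=bot.calibration(cam);q=R.from_quat(c["orientation"]).inv().apply(np.atleast_2d(P)-c["position"])@np.array(c["K"]).T
    return q[:,:2]/q[:,2:]
E
python3 - <<'E'
from h import *
o=bot.get_obs();print(o)
ims=[]
for c in("top","side"):
    im=bot.camera(c);cv2.imwrite(f"pics/{c}0.png",im)
    ims.append(im)
    cal=bot.calibration(c);print(c,cal)
    for q in("knob_top","ring","ring_mark","tray","mug_plain","salt_shaker","garlic"):
        r=bot.outline_of(q,c)
        for d in r[:1]:
            ys,xs=np.nonzero(d["pixels"]);print(q,round(d["conf"],2),d["rect"],xs.mean().round(1),ys.mean().round(1),len(xs))
im=np.vstack(ims);cv2.imwrite("pics/a.png",cv2.resize(im,None,fx=.78,fy=.78,interpolation=cv2.INTER_AREA))
E
```

```text
pics
{'clock': 0.0, 'joint_pos': array([ 1.27001738e+00,  2.41374252e-01,  3.69847046e-03,  1.33524533e+00,
       -4.56677037e-06,  1.57074638e+00]), 'joint_vel': array([-0.00202185,  0.00087367,  0.00032126, -0.00032967, -0.00097251,
        0.00061101]), 'tau': array([ 1.98110887e-03, -3.72314429e+01,  2.52410173e+01,  1.70143746e-02,
        1.15492448e-04,  1.43435408e-06]), 'eef_pos': array([0.14794204, 0.4769356 , 0.23842249]), 'tool_rot': array([ 1.49798447e-01,  9.88715984e-01, -1.05073726e-03, -1.56939394e-04]), 'ft_force': array([ 0.52926213, -0.10986486,  0.0833353 ]), 'ft_torque': array([-0.00128715, -0.00796435, -0.03464392]), 'grasp_force': 0.0, 'grip_width': 0.08540284778531888}
top {'K': array([[381.15720596,   0.        , 250.54432424],
       [  0.        , 381.15720596, 184.36916019],
       [  0.        ,   0.        ,   1.        ]]), 'position': array([ 0.57744583, -0.14703171,  0.9510576 ]), 'orientation': array([-0.70075472,  0.71206588, -0.0249641 ,  0.03580216])}
knob_top 0.5 [250.7, 218.3, 11.6, 13.9] 255.3 223.8 173
ring 0.75 [243.0, 207.0, 28.6, 32.2] 25
[... 235 characters left out ...]
4 416
side {'K': array([[480.58523784,   0.        , 259.26445846],
       [  0.        , 480.58523784, 188.65506318],
       [  0.        ,   0.        ,   1.        ]]), 'position': array([0.37530128, 0.70924296, 0.55359398]), 'orientation': array([-0.13286838,  0.84904797, -0.50417197,  0.0852887 ])}
knob_top 0.92 [297.2, 181.9, 17.1, 21.1] 304.5 192.0 377
ring 0.65 [285.5, 194.1, 38.5, 22.3] 303.6 205.7 362
ring_mark 0.73 [286.5, 195.4, 35.1, 21.2] 304.1 205.8 414
tray 0.62 [263.9, 153.6, 79.9, 83.8] 307.0 198.2 4990
mug_plain 0.66 [299.9, 124.0, 31.9, 48.5] 312.4 146.8 1490
salt_shaker 0.63 [233.2, 188.9, 21.6, 36.6] 243.0 206.1 540
garlic 0.73 [241.0, 175.5, 24.6, 22.2] 253.8 185.6 339
```

Run:
```python
from h import *
t=cv2.imread("pics/top0.png")[140:270,210:400];s=cv2.imread("pics/side0.png")[110:250,220:360]
t=cv2.resize(t,None,fx=4,fy=4,interpolation=cv2.INTER_CUBIC);cv2.imwrite("pics/t.png",t)
s=cv2.resize(s,None,fx=4.2,fy=4.2,interpolation=cv2.INTER_CUBIC);cv2.imwrite("pics/s.png",s)
print(at_z("top",(255.1,222.9),.05),at_z("top",(255.3,223.8),.085))
print(at_z("side",(303.6,205.7),.05),at_z("side",(304.5,192),.085))
for n,u,z in(("salt",(242.6,171.8),.06),("garlic",(289.6,164.4),.04)):print(n,at_z("top",u,z))
```

```text
[ 0.56407708 -0.14312493  0.05      ] [ 0.56256564 -0.14369557  0.085     ]
[ 0.55943561 -0.12740536  0.05      ] [ 0.55762541 -0.12265613  0.085     ]
salt [ 0.68435529 -0.11570319  0.06      ]
garlic [ 0.70272649 -0.22837326  0.04      ]
```

View pics/t.png

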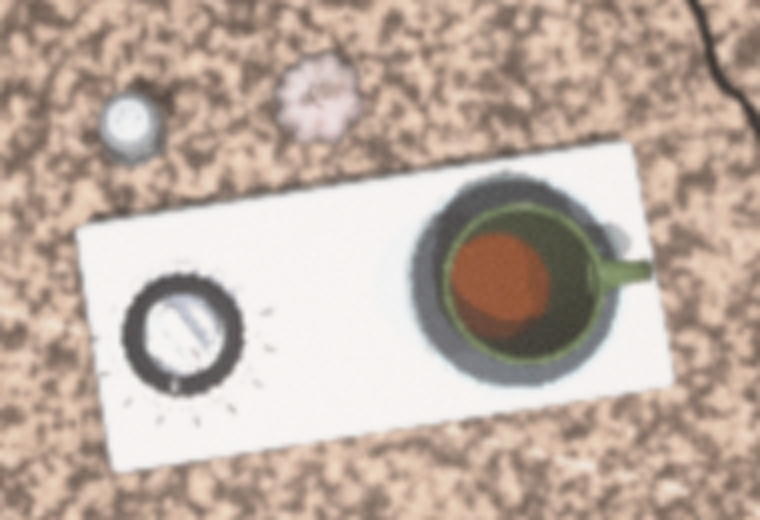

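View pics/s.png

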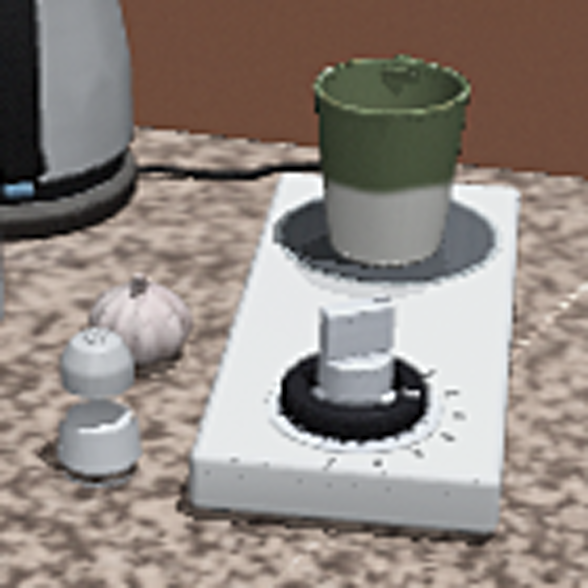

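The top view shows the tray rotated about 9°, the dial near px (256,223), its mark near (253.5,236), and the bar running diagonally. In the side view the bar stands clear and the mug is on the plate. Next I'll fit the tray from its corners in both views.

Run:
```python
from h import *
from scipy.optimize import least_squares
tc=np.array([(77,227),(631,142),(673,384),(117,471)])/4+[210,140]-.4
sc=np.array([(190,462),(497,486),(518,188),(285,178)])/4.2+[220,110]-.4
T=np.array([(.075,.17,.04),(.075,-.17,.04),(-.075,-.17,.04),(-.075,.17,.04)])
S=T[[0,3,2,1]]
def W(p,L): return R.from_euler('z',p[2]).apply(L)+[p[0],p[1],0]
for name,f in(("top",lambda p:(proj("top",W(p,T))-tc).ravel()),("side",lambda p:(proj("side",W(p,S))-sc).ravel()),("both",lambda p:np.r_[(proj("top",W(p,T))-tc).ravel(),(proj("side",W(p,S))-sc).ravel()])):
    r=least_squares(f,[.57,-.25,0.1]);print(name,r.x,r.fun.round(1),"dial",W(r.x,[[0,.115,.098]]))
    D=W(r.x,[[0,.115,.098],[0,.115,.056]]);print(proj("top",D),proj("side",D))
for u in((172,305),(215,345)): print(at_z("top",np.array(u)/4+[210,140],.098))
print(at_z("top",np.array((174,384))/4+[210,140],.056))
c=bot.calibration("wrist");o=bot.get_obs();Rt=R.from_quat(o["tool_rot"])
print("wristcam in tool",Rt.inv().apply(c["position"]-o["eef_pos"]),(Rt.inv()*R.from_quat(c["orientation"])).as_matrix().round(3),c["K"][0])
print(Rt.as_matrix().round(3), bot.tip_reach)
```

```text
top [ 0.57889095 -0.25755054  0.13844351] [-1.  -0.6  0.8 -1.2  1.8  0.7 -1.6  1.1] dial [[ 0.56302075 -0.14365086  0.098     ]]
[[255.25572341 223.69602395]
 [255.32198826 223.38940592]] [[304.5343805  181.29240505]
 [303.84673721 199.16760685]]
side [ 0.5757706  -0.2474451   0.13501266] [-1.2 -0.5  1.3  0.5  1.2  0.2 -1.4 -1.2] dial [[ 0.56029128 -0.13349164  0.098     ]]
[[250.71261856 224.99733537]
 [250.9923778  224.62953693]] [[304.68124648 183.70468406]
 [303.98423361 201.69752675]]
both [ 0.57794404 -0.25540207  0.13704818] [-1.9 -0.3  0.  -0.8  0.9  1.2 -2.6  1.4 -0.9 -2.6  1.1 -1.8  0.7 -1.2
 -1.5 -2.4] dial [[ 0.56223279 -0.14148035  0.098     ]]
[[254.28665884 224.06649122]
 [254.39846175 223.7424529 ]] [[304.66374435 181.81760875]
 [303.97210818 199.71858827]]
[ 0.57961618 -0.13889142  0.098     ]
[ 0.55708534 -0.16244917  0.098     ]
[ 0.53385743 -0.13892744  0.056     ]
wristcam in tool [ 0.06751418  0.00030909 -0.13414913] [[ 0.    -0.964 -0.265]
 [ 1.     0.    -0.001]
 [ 0.001 -0.265  0.964]] [342.66247588   0.         259.57660931]
[[-0.955  0.296  0.   ]
 [ 0.296  0.955 -0.   ]
 [-0.    -0.    -1.   ]] 0.008
```

{"api": "move_arm", "payload": {"deltas": [[1, -29, -23.5, 1.4, 0, 0, 0], [1, -29, -23.5, 1.4, 0, 0, 0], [1, -29, -23.5, 1.4, 0, 0, 0], [1, -29, -23.5, 1.4, 0, 0, 0], [1, -29, -23.5, 1.4, 0, 0, 0], [1, -29, -23.5, 1.4, 0, 0, 0], [1, -29, -23.5, 1.4, 0, 0, 0], [1, -29, -23.5, 1.4, 0, 0, 0], [1, -29, -23.5, 1.4, 0, 0, 0], [1, -29, -23.5, 1.4, 0, 0, 0]]}}

```text
clock: 1.63
eef_pos: [0.3562, 0.1656, 0.2256]
tool_rot: [0.15, 0.989, 0.0, 0.0]
ft_force: [1.5, 1.0, 0.1]
grip_width: 0.0853
grasp_force: 0.0
```

{"api": "move_arm", "payload": {"deltas": [[1, -29, -23.5, 1.4, 0, 0, 0], [1, -29, -23.5, 1.4, 0, 0, 0], [1, -29, -23.5, 1.4, 0, 0, 0], [1, -29, -23.5, 1.4, 0, 0, 0], [1, -29, -23.5, 1.4, 0, 0, 0], [1, -29, -23.5, 1.4, 0, 0, 0], [1, -29, -23.5, 1.4, 0, 0, 0], [1, -29, -23.5, 1.4, 0, 0, 0], [1, -29, -23.5, 1.4, 0, 0, 0], [1, -29, -23.5, 1.4, 0, 0, 0]]}}

```text
clock: 2.47
eef_pos: [0.5636, -0.145, 0.2112]
tool_rot: [0.15, 0.989, 0.0, 0.0]
ft_force: [-0.1, 0.4, 0.6]
grip_width: 0.0853
grasp_force: 0.0
```

{"api": "move_arm", "payload": {"deltas": [[1, 0, 0, 0, 0, 0, -6.9], [1, 0, 0, 0, 0, 0, -6.9], [1, 0, 0, 0, 0, 0, -6.9], [1, 0, 0, 0, 0, 0, -6.9], [1, 0, 0, 0, 0, 0, -6.9], [1, 0, 0, 0, 0, 0, -6.9], [1, 0, 0, 0, 0, 0, -6.9], [1, 0, 0, 0, 0, 0, -6.9], [1, 0, 0, 0, 0, 0, -6.9], [1, 0, 0, 0, 0, 0, 0]]}}

```text
clock: 3.3
eef_pos: [0.5628, -0.1432, 0.2112]
tool_rot: [-0.382, 0.924, 0.0, -0.0]
ft_force: [0.7, 0.2, 0.6]
grip_width: 0.0855
grasp_force: 0.0
```

Run:
```python
from h import *
o=bot.get_obs();print(o["eef_pos"],o["joint_pos"].round(3),R.from_quat(o["tool_rot"]).as_matrix().round(3))
im=bot.camera("wrist");cv2.imwrite("pics/w1.png",im);c=bot.calibration("wrist");np.save("c.npy",c,allow_pickle=True)
for q in("knob_top","ring","ring_mark"):
    for d in bot.outline_of(q,"wrist")[:1]:
        ys,xs=np.nonzero(d["pixels"]);print(q,round(d["conf"],2),d["rect"],xs.mean().round(1),ys.mean().round(1))
print(proj("wrist",[[.563,-.1435,.098],[.563,-.1435,.056]]))
u=proj("wrist",[[.563,-.1435,.08]])[0].astype(int);x,y=np.clip(u-[100,75],0,[312,234]);print(x,y)
cv2.imwrite("pics/w1c.png",cv2.resize(im[y:y+150,x:x+200],None,fx=4,fy=4,interpolation=cv2.INTER_CUBIC))
```

```text
[ 0.56283642 -0.14318689  0.21121559] [-0.249  0.414  0.177  1.334  0.    -1.034] [[-0.707 -0.707 -0.   ]
 [-0.707  0.707  0.   ]
 [ 0.     0.    -1.   ]]
knob_top 0.88 [238.7, 157.3, 46.3, 57.3] 259.9 183.0
ring 0.85 [219.2, 131.7, 84.3, 86.4] 260.4 172.8
ring_mark 0.58 [220.4, 133.4, 82.1, 83.0] 260.1 173.8
[[258.59703936 190.00454775]
 [258.75160473 177.34217051]]
158 109
```

View pics/w1c.png

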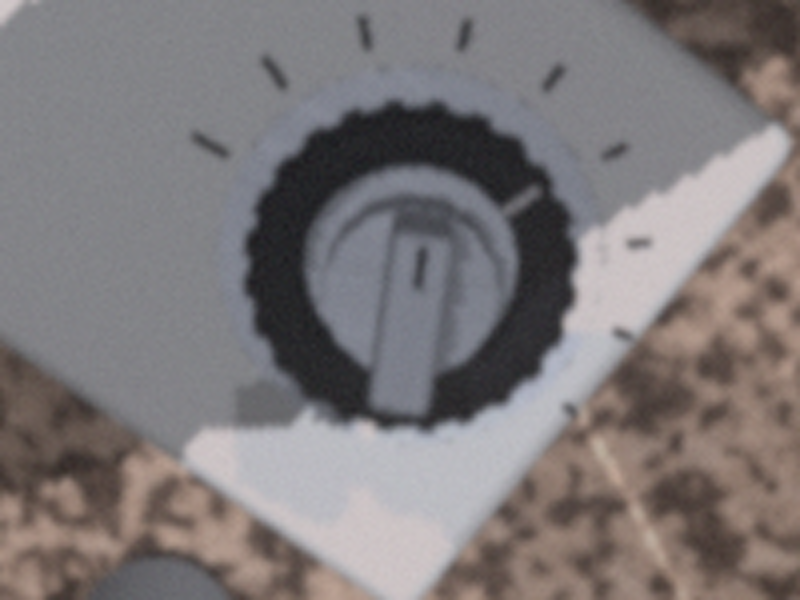

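The wrist crop shows the bar's top face with corners at about (392,232), (452,240), (368,412) and (428,418). The ring centre is near (412,265) and the mark at (525,200).

Run:
```python
from h import *
f=lambda u:np.array(u)/4+[158,109]-.4
P=[at_z("wrist",f(u),.098) for u in((392,232),(452,240),(368,412),(428,418))]
c=np.mean(P,0);d=(P[0]+P[1]-P[2]-P[3])/2
print("knob",c,"len",np.linalg.norm(d),"thick",np.linalg.norm(P[0]-P[1]),"ang",np.degrees(np.arctan2(d[1],d[0])))
print("ring",at_z("wrist",f((412,265)),.056),"mark",at_z("wrist",f((540,190)),.056))
o=bot.get_obs();Rt=R.from_quat(o["tool_rot"]);print("shift tool mm",Rt.inv().apply(c-o["eef_pos"])*1e3, "bar dir in tool deg", np.degrees(np.arctan2(*Rt.inv().apply(-d)[[1,0]])))
```

```text
knob [ 0.56243847 -0.14252468  0.098     ] len 0.03497320410805094 thick 0.011127314912449183 ang -142.60971004549748
ring [ 0.5603047  -0.14391953  0.056     ] mark [ 0.52951194 -0.13607748  0.056     ]
shift tool mm [ -0.16631173   0.76503664 113.26951136] bar dir in tool deg -172.6480688638498
```

{"api": "move_arm", "payload": {"deltas": [[1, 0, 0.5, 0, 0, 0, 7], [1, 0, 0, 20, 0, 0, 0.4], [1, 0, 0, 20, 0, 0, 0], [1, 0, 0, 20, 0, 0, 0], [1, 0, 0, 20, 0, 0, 0], [0.5, 0, 0, 20, 0, 0, 0], [0.3, 0, 0, 15, 0, 0, 0], [0.25, 0, 0, 10, 0, 0, 0], [0.25, 0, 0, 0, 0, 0, 0], [0.25, 0, 0, 0, 0, 0, 0]]}}

```text
clock: 4.33
eef_pos: [0.5624, -0.1428, 0.0862]
tool_rot: [-0.321, 0.947, 0.0, -0.0]
ft_force: [0.8, -0.8, 0.4]
grip_width: 0.0255
grasp_force: 0.0
```

Run:
```python
from h import *
o=bot.get_obs();print(o["eef_pos"],o["ft_force"],o["ft_torque"],o["grip_width"])
a=bot.camera("wrist");b=bot.camera("side")
cv2.imwrite("pics/g1.png",np.hstack([cv2.resize(a[90:290,160:360],(400,400)),cv2.resize(b[130:230,255:355],(400,400),interpolation=cv2.INTER_CUBIC)]))
```

```text
[ 0.56236705 -0.14278615  0.08616966] [ 0.82875202 -0.75096463  0.4381835 ] [-0.0271864   0.05863639 -0.00673977] 0.025490364609277484
```

View pics/g1.png

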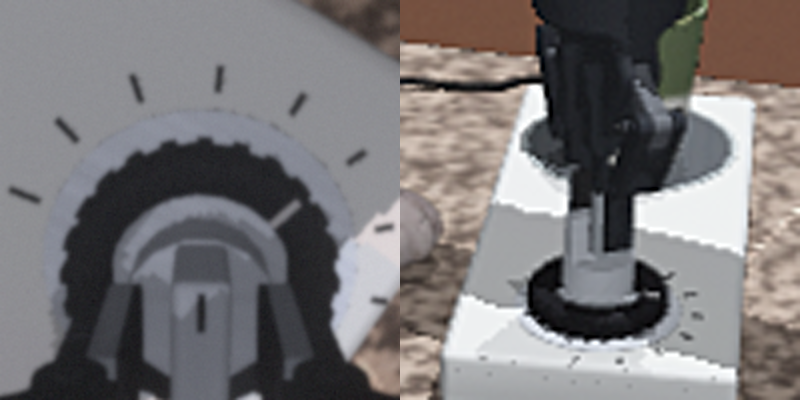

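The fingers straddle the bar squarely and centred, with their tips above the skirt. Closing in steps.

{"api": "move_arm", "payload": {"deltas": [[0.19, 0, 0, 0, 0, 0, 0], [0.17, 0, 0, 0, 0, 0, 0], [0.16, 0, 0, 0, 0, 0, 0], [0.15, 0, 0, 0, 0, 0, 0], [0.14, 0, 0, 0, 0, 0, 0], [0.14, 0, 0, 0, 0, 0, 0]]}}

```text
clock: 4.93
eef_pos: [0.5626, -0.1428, 0.0867]
tool_rot: [-0.321, 0.947, -0.0, 0.0]
ft_force: [-0.1, 0.7, 2.6]
grip_width: 0.012
grasp_force: 3.2
```

```bash
cat > st.py <<'E'
from h import *
o=bot.get_obs();Rt=R.from_quat(o["tool_rot"]).inv()
print(o["clock"],"z",o["eef_pos"].round(5),"Ftool",Rt.apply(o["ft_force"]).round(2),"Mtool",Rt.apply(o["ft_torque"]).round(3),"w",round(o["grip_width"],4),"gf",round(float(o["grasp_force"]),1),"yaw",R.from_quat(o["tool_rot"]).as_rotvec(degrees=True).round(2), "yawdeg",np.degrees(np.arctan2(*R.from_quat(o["tool_rot"]).as_matrix()[[1,0],0])).round(2))
E
python3 st.py
```

```text
4.9333 z [ 0.56263 -0.14275  0.08674] Ftool [-0.33  0.58 -2.61] Mtool [-0.206  0.002  0.086] w 0.012 gf 3.2 yaw [-5.7800e+01  1.7044e+02 -1.0000e-02] yawdeg -142.53
```

{"api": "move_arm", "payload": {"deltas": [[0.12, 0, 0, 0, 0, 0, 0], [0.08, 0, 0, 0, 0, 0, 0], [0, 0, 0, 0, 0, 0, 0], [0, 0, 0, 0, 0, 0, 0], [0, 0, 0, 0, 0, 0, 0], [0, 0, 0, 0, 0, 0, 0]]}}

```text
clock: 5.43
eef_pos: [0.5626, -0.1427, 0.0864]
tool_rot: [-0.321, 0.947, 0.0, 0.0]
ft_force: [-1.2, 1.4, 2.8]
grip_width: 0.0106
grasp_force: 59.1
```

```bash
python3 st.py
```

```text
5.4333 z [ 0.56261 -0.14274  0.08638] Ftool [ 0.06  1.85 -2.82] Mtool [-0.297 -0.134  0.024] w 0.0106 gf 59.1 yaw [-5.7810e+01  1.7045e+02  1.0000e-02] yawdeg -142.53
```

{"api": "move_arm", "payload": {"deltas": [[0, 0, 0, 0.5, 0, 0, 0], [0, 0, 0, 0.5, 0, 0, 0], [0, 0, 0, 0.5, 0, 0, 0], [0, 0, 0, 0.5, 0, 0, 0], [0, 0, 0, 0, 0, 0, 0], [0, 0, 0, 0, 0, 0, 0]]}}

```text
clock: 5.93
eef_pos: [0.5626, -0.1428, 0.0844]
tool_rot: [-0.321, 0.947, -0.0, 0.0]
ft_force: [-0.1, 2.1, 3.4]
grip_width: 0.0104
grasp_force: 59.5
```

{"api": "move_arm", "payload": {"deltas": [[0, 0, 0, 0.5, 0, 0, 0], [0, 0, 0, 0.5, 0, 0, 0], [0, 0, 0, 0, 0, 0, 0], [0, 0, 0, 0, 0, 0, 0]]}}

```text
clock: 6.27
eef_pos: [0.5626, -0.1428, 0.0834]
tool_rot: [-0.321, 0.947, 0.0, 0.0]
ft_force: [-0.8, 2.3, 3.9]
grip_width: 0.0106
grasp_force: 59.6
```

{"api": "move_arm", "payload": {"deltas": [[0, 0, 0, 0.5, 0, 0, 0], [0, 0, 0, 0, 0, 0, 0], [0, 0, 0, 0, 0, 0, 0]]}}

```text
clock: 6.52
eef_pos: [0.5626, -0.1428, 0.0829]
tool_rot: [-0.321, 0.947, -0.0, 0.0]
ft_force: [-0.3, 1.8, 5.3]
grip_width: 0.0105
grasp_force: 59.6
```

```bash
python3 st.py
```

```text
6.5167 z [ 0.5626  -0.14282  0.08288] Ftool [-0.84  1.64 -5.35] Mtool [-0.501 -0.247  0.014] w 0.0105 gf 59.6 yaw [-57.8  170.45  -0.  ] yawdeg -142.53
```

{"api": "move_arm", "payload": {"deltas": [[0, 0, 0, 0, 0, 0, 1], [0, 0, 0, 0, 0, 0, 0.5], [0, 0, 0, 0, 0, 0, 0], [0, 0, 0, 0, 0, 0, 0]]}}

```text
clock: 6.85
eef_pos: [0.5626, -0.1428, 0.0829]
tool_rot: [-0.309, 0.951, -0.0, 0.0]
ft_force: [0.2, 1.5, 5.8]
grip_width: 0.0104
grasp_force: 59.6
```

```bash
python3 st.py
```

```text
6.85 z [ 0.56261 -0.14283  0.08287] Ftool [-1.04  1.04 -5.77] Mtool [-0.47  -0.308  0.064] w 0.0104 gf 59.6 yaw [-55.55 171.2   -0.  ] yawdeg -144.05
```

{"api": "move_arm", "payload": {"deltas": [[0, 0, 0, 0, 0, 0, 0.5], [0, 0, 0, 0, 0, 0, 0.5], [0, 0, 0, 0, 0, 0, 0], [0, 0, 0, 0, 0, 0, 0]]}}

```text
clock: 7.18
eef_pos: [0.5626, -0.1428, 0.0829]
tool_rot: [-0.3, 0.954, 0.0, 0.0]
ft_force: [0.2, 1.0, 4.7]
grip_width: 0.0104
grasp_force: 59.6
```

```bash
python3 st.py
```

```text
7.1833 z [ 0.56257 -0.14279  0.08287] Ftool [-0.79  0.72 -4.66] Mtool [-0.458 -0.228 -0.059] w 0.0104 gf 59.6 yaw [-54.05 171.68   0.  ] yawdeg -145.05
```

{"api": "move_arm", "payload": {"deltas": [[0, 0, 0, 0, 0, 0, 0.5], [0, 0, 0, 0, 0, 0, 0.5], [0, 0, 0, 0, 0, 0, 0], [0, 0, 0, 0, 0, 0, 0]]}}

```text
clock: 7.52
eef_pos: [0.5626, -0.1428, 0.0829]
tool_rot: [-0.292, 0.956, 0.0, 0.0]
ft_force: [0.4, 2.6, 4.7]
grip_width: 0.0104
grasp_force: 59.6
```

```bash
python3 st.py
```

```text
7.5167 z [ 0.56257 -0.1428   0.0829 ] Ftool [-1.72  1.92 -4.72] Mtool [-0.532 -0.288 -0.017] w 0.0104 gf 59.6 yaw [-52.55 172.14   0.  ] yawdeg -146.05
```

{"api": "move_arm", "payload": {"deltas": [[0, 0, 0, 0, 0, 0, 0.5], [0, 0, 0, 0, 0, 0, 0.5], [0, 0, 0, 0, 0, 0, 0], [0, 0, 0, 0, 0, 0, 0]]}}

```text
clock: 7.85
eef_pos: [0.5626, -0.1428, 0.0828]
tool_rot: [-0.284, 0.959, 0.0, 0.0]
ft_force: [-0.0, 3.0, 3.3]
grip_width: 0.0105
grasp_force: 59.6
```

```bash
python3 st.py
```

```text
7.85 z [ 0.56259 -0.14277  0.08283] Ftool [-1.66  2.56 -3.32] Mtool [-0.457 -0.275  0.02 ] w 0.0105 gf 59.6 yaw [-5.1070e+01  1.7259e+02  1.0000e-02] yawdeg -147.03
```

{"api": "move_arm", "payload": {"deltas": [[0, 0, 0, 0, 0, 0, 0.5], [0, 0, 0, 0, 0, 0, 0.5], [0, 0, 0, 0, 0, 0, 0], [0, 0, 0, 0, 0, 0, 0]]}}

```text
clock: 8.18
eef_pos: [0.5626, -0.1428, 0.0828]
tool_rot: [-0.275, 0.961, 0.0, 0.0]
ft_force: [1.4, 2.6, 4.8]
grip_width: 0.0112
grasp_force: 59.6
```

```bash
python3 st.py
```

```text
8.1833 z [ 0.56255 -0.1428   0.0828 ] Ftool [-2.55  1.5  -4.83] Mtool [-0.506 -0.377  0.046] w 0.0112 gf 59.6 yaw [-4.9550e+01  1.7304e+02  1.0000e-02] yawdeg -148.04
```

```bash
python3 - <<'E'
from h import *
a=bot.camera("wrist");b=bot.camera("side")
cv2.imwrite("pics/g2.png",np.hstack([cv2.resize(a[90:290,160:360],(400,400)),cv2.resize(b[130:230,255:355],(400,400),interpolation=cv2.INTER_CUBIC)]))
E
python3 st.py
```

```text
8.2833 z [ 0.56255 -0.1428   0.0828 ] Ftool [-1.4   2.44 -4.7 ] Mtool [-0.484 -0.395 -0.015] w 0.0107 gf 59.6 yaw [-4.9550e+01  1.7304e+02  1.0000e-02] yawdeg -148.04
```

View pics/g2.png

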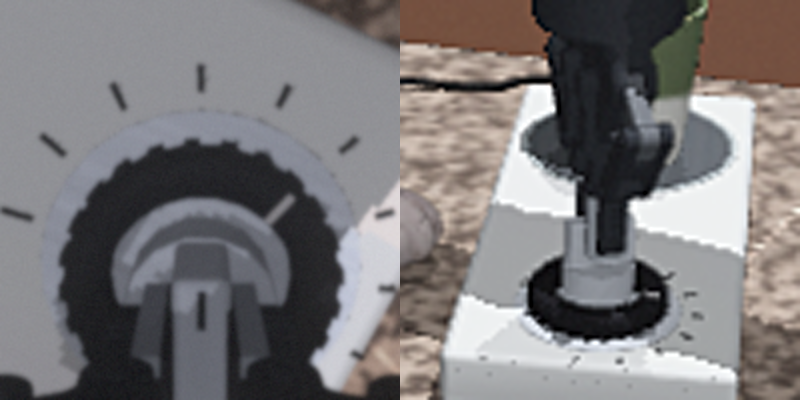

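The wrist picture shows the bar still square in the pads, turned with the tool, while the ring mark lags behind. So the knob is free and the ring is still. I'll turn on partway and check.

{"api": "move_arm", "payload": {"deltas": [[0, 0, 0, 0, 0, 0, 2], [0, 0, 0, 0, 0, 0, 2], [0, 0, 0, 0, 0, 0, 2], [0, 0, 0, 0, 0, 0, 2], [0, 0, 0, 0, 0, 0, 2], [0, 0, 0, 0, 0, 0, 0]]}}

```text
clock: 8.78
eef_pos: [0.5625, -0.1427, 0.0828]
tool_rot: [-0.19, 0.982, 0.0, 0.0]
ft_force: [0.1, 2.4, 5.4]
grip_width: 0.0106
grasp_force: 59.6
```

```bash
python3 st.py
python3 - <<'E'
from h import *
a=bot.camera("wrist");cv2.imwrite("pics/g3.png",cv2.resize(a[90:290,160:360],(600,600)))
# predicted mark tip from first measurement, in crop px
print((proj("wrist",[[.5295,-.1361,.056]])-[160,90])*3)
E
```

```text
8.7833 z [ 0.56252 -0.14274  0.08277] Ftool [-0.94  2.19 -5.41] Mtool [-0.612 -0.304  0.013] w 0.0106 gf 59.6 yaw [-3.4250e+01  1.7671e+02  2.0000e-02] yawdeg -158.06
[[411.5238536  273.26624571]]
```

View pics/g3.png

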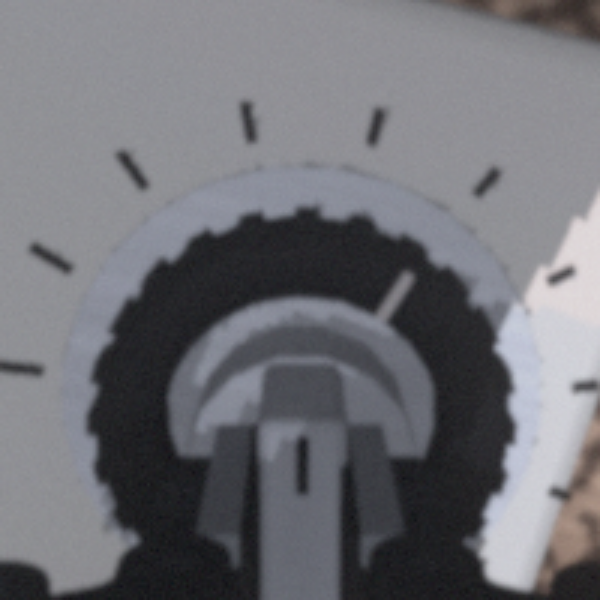

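The mark tip at (410,273) is where a fixed ring puts it (411,273). Turning on to about 53°.

{"api": "move_arm", "payload": {"deltas": [[0, 0, 0, 0, 0, 0, 4], [0, 0, 0, 0, 0, 0, 4], [0, 0, 0, 0, 0, 0, 4], [0, 0, 0, 0, 0, 0, 4], [0, 0, 0, 0, 0, 0, 4], [0, 0, 0, 0, 0, 0, 4], [0, 0, 0, 0, 0, 0, 4], [0, 0, 0, 0, 0, 0, 4], [0, 0, 0, 0, 0, 0, 4], [0, 0, 0, 0, 0, 0, 2]]}}

```text
clock: 9.67
eef_pos: [0.5625, -0.1425, 0.0828]
tool_rot: [0.14, 0.99, 0.0, -0.0]
ft_force: [-0.3, 3.0, 4.6]
grip_width: 0.0108
grasp_force: 59.6
```

{"api": "move_arm", "payload": {"deltas": [[0, 0, 0, 0, 0, 0, 0], [0, 0, 0, 0, 0, 0, 0]]}}

```text
clock: 9.83
eef_pos: [0.5625, -0.1426, 0.0828]
tool_rot: [0.139, 0.99, 0.0, -0.0]
ft_force: [0.1, 3.9, 4.3]
grip_width: 0.0109
grasp_force: 59.6
```

```bash
python3 st.py
```

```text
9.8333 z [ 0.5625  -0.14255  0.08281] Ftool [ 0.98  3.8  -4.29] Mtool [-0.86   0.183  0.042] w 0.0109 gf 59.6 yaw [-2.4960e+01 -1.7826e+02 -5.0000e-02] yawdeg 164.06
```

{"api": "move_arm", "payload": {"deltas": [[0, 0, 0, 0, 0, 0, 1], [0, 0, 0, 0, 0, 0, 1], [0, 0, 0, 0, 0, 0, 0], [0, 0, 0, 0, 0, 0, 0]]}}

```text
clock: 10.17
eef_pos: [0.5625, -0.1426, 0.0828]
tool_rot: [0.157, 0.988, 0.0, -0.0]
ft_force: [0.9, 4.7, 4.9]
grip_width: 0.0105
grasp_force: 59.6
```

```bash
python3 st.py
```

```text
10.1667 z [ 0.56248 -0.1426   0.08278] Ftool [ 0.6   4.8  -4.94] Mtool [-1.012  0.262  0.014] w 0.0105 gf 59.6 yaw [-2.8190e+01 -1.7777e+02 -4.0000e-02] yawdeg 161.98
```

{"api": "move_arm", "payload": {"deltas": [[0, 0, 0, 0, 0, 0, 0.5], [0, 0, 0, 0, 0, 0, 0.5], [0, 0, 0, 0, 0, 0, 0], [0, 0, 0, 0, 0, 0, 0]]}}

```text
clock: 10.5
eef_pos: [0.5625, -0.1426, 0.0828]
tool_rot: [0.165, 0.986, 0.0, -0.0]
ft_force: [0.3, 5.0, 5.0]
grip_width: 0.0105
grasp_force: 59.6
```

```bash
python3 st.py
```

```text
10.5 z [ 0.56251 -0.14265  0.08281] Ftool [ 1.39  4.82 -5.04] Mtool [-1.137  0.353  0.025] w 0.0105 gf 59.6 yaw [-2.9760e+01 -1.7752e+02 -4.0000e-02] yawdeg 160.97
```

{"api": "move_arm", "payload": {"deltas": [[0, 0, 0, 0, 0, 0, 0.5], [0, 0, 0, 0, 0, 0, 0.5], [0, 0, 0, 0, 0, 0, 0], [0, 0, 0, 0, 0, 0, 0]]}}

```text
clock: 10.83
eef_pos: [0.5625, -0.1427, 0.0828]
tool_rot: [0.174, 0.985, 0.0, -0.0]
ft_force: [-0.0, 4.6, 5.6]
grip_width: 0.0108
grasp_force: 59.6
```

```bash
python3 st.py
```

```text
10.8333 z [ 0.5625  -0.14268  0.08281] Ftool [ 1.58  4.31 -5.57] Mtool [-1.203  0.369  0.026] w 0.0108 gf 59.6 yaw [-3.1350e+01 -1.7725e+02 -3.0000e-02] yawdeg 159.94
```

{"api": "move_arm", "payload": {"deltas": [[0, 0, 0, 0, 0, 0, 0.4], [0, 0, 0, 0, 0, 0, 0.4], [0, 0, 0, 0, 0, 0, 0], [0, 0, 0, 0, 0, 0, 0]]}}

```text
clock: 11.17
eef_pos: [0.5625, -0.1427, 0.0828]
tool_rot: [0.181, 0.983, 0.0, 0.0]
ft_force: [0.7, 4.4, 5.1]
grip_width: 0.0107
grasp_force: 59.6
```

```bash
python3 st.py
```

```text
11.1667 z [ 0.56252 -0.14267  0.08279] Ftool [ 0.87  4.38 -5.12] Mtool [-1.22   0.369 -0.007] w 0.0107 gf 59.6 yaw [3.2580e+01 1.7703e+02 3.0000e-02] yawdeg 159.14
```

{"api": "move_arm", "payload": {"deltas": [[0, 0, 0, 0, 0, 0, 0.4], [0, 0, 0, 0, 0, 0, 0.4], [0, 0, 0, 0, 0, 0, 0], [0, 0, 0, 0, 0, 0, 0]]}}

```text
clock: 11.5
eef_pos: [0.5625, -0.1427, 0.0828]
tool_rot: [0.188, 0.982, 0.0, -0.0]
ft_force: [0.6, 4.6, 5.0]
grip_width: 0.0107
grasp_force: 59.6
```

```bash
python3 st.py
```

```text
11.5 z [ 0.56249 -0.14266  0.08278] Ftool [ 1.12  4.49 -4.95] Mtool [-1.212  0.367  0.048] w 0.0107 gf 59.6 yaw [-3.3820e+01 -1.7679e+02 -3.0000e-02] yawdeg 158.34
```

{"api": "move_arm", "payload": {"deltas": [[0, 0, 0, 0, 0, 0, 0.4], [0, 0, 0, 0, 0, 0, 0.3], [0, 0, 0, 0, 0, 0, 0], [0, 0, 0, 0, 0, 0, 0]]}}

```text
clock: 11.83
eef_pos: [0.5625, -0.1426, 0.0828]
tool_rot: [0.194, 0.981, 0.0, -0.0]
ft_force: [0.6, 4.9, 4.9]
grip_width: 0.0108
grasp_force: 59.6
```

```bash
python3 st.py
```

```text
11.8333 z [ 0.56249 -0.14265  0.08276] Ftool [ 1.35  4.77 -4.85] Mtool [-1.202  0.383 -0.037] w 0.0108 gf 59.6 yaw [-3.4900e+01 -1.7658e+02 -3.0000e-02] yawdeg 157.64
```

{"api": "move_arm", "payload": {"deltas": [[0, 0, 0, 0, 0, 0, 0.3], [0, 0, 0, 0, 0, 0, 0.3], [0, 0, 0, 0, 0, 0, 0], [0, 0, 0, 0, 0, 0, 0]]}}

```text
clock: 12.17
eef_pos: [0.5625, -0.1427, 0.0828]
tool_rot: [0.199, 0.98, 0.0, -0.0]
ft_force: [-0.0, 5.9, 4.4]
grip_width: 0.0109
grasp_force: 59.6
```

```bash
python3 st.py
```

```text
12.1667 z [ 0.56252 -0.14265  0.08281] Ftool [ 2.34  5.43 -4.4 ] Mtool [-1.203  0.416 -0.013] w 0.0109 gf 59.6 yaw [-3.582e+01 -1.764e+02 -3.000e-02] yawdeg 157.04
```

{"api": "move_arm", "payload": {"deltas": [[0, 0, 0, 0, 0, 0, 0.3], [0, 0, 0, 0, 0, 0, 0.3], [0, 0, 0, 0, 0, 0, 0], [0, 0, 0, 0, 0, 0, 0]]}}

```text
clock: 12.5
eef_pos: [0.5625, -0.1426, 0.0828]
tool_rot: [0.204, 0.979, 0.0, -0.0]
ft_force: [-0.2, 4.9, 5.6]
grip_width: 0.0105
grasp_force: 59.7
```

```bash
python3 st.py
```

```text
12.5 z [ 0.56251 -0.14265  0.08279] Ftool [ 2.1   4.41 -5.59] Mtool [-1.177  0.445  0.004] w 0.0105 gf 59.7 yaw [-3.6740e+01 -1.7621e+02 -3.0000e-02] yawdeg 156.45
```

{"api": "move_arm", "payload": {"deltas": [[0, 0, 0, 0, 0, 0, 0.3], [0, 0, 0, 0, 0, 0, 0.3], [0, 0, 0, 0, 0, 0, 0], [0, 0, 0, 0, 0, 0, 0]]}}

```text
clock: 12.83
eef_pos: [0.5625, -0.1426, 0.0828]
tool_rot: [0.209, 0.978, 0.0, -0.0]
ft_force: [0.6, 4.7, 5.3]
grip_width: 0.0104
grasp_force: 59.7
```

```bash
python3 st.py;  python3 - <<'E'
from h import *
a=bot.camera("wrist");cv2.imwrite("pics/g4.png",cv2.resize(a[90:290,160:360],(600,600)))
print((proj("wrist",[[.5295,-.1361,.056]])-[160,90])*3)
E
```

```text
12.8333 z [ 0.56252 -0.1426   0.08277] Ftool [ 1.33  4.54 -5.29] Mtool [-1.194  0.39  -0.163] w 0.0104 gf 59.7 yaw [-3.7620e+01 -1.7602e+02 -3.0000e-02] yawdeg 155.87
[[250.76420342 246.01601832]]
```

View pics/g4.png

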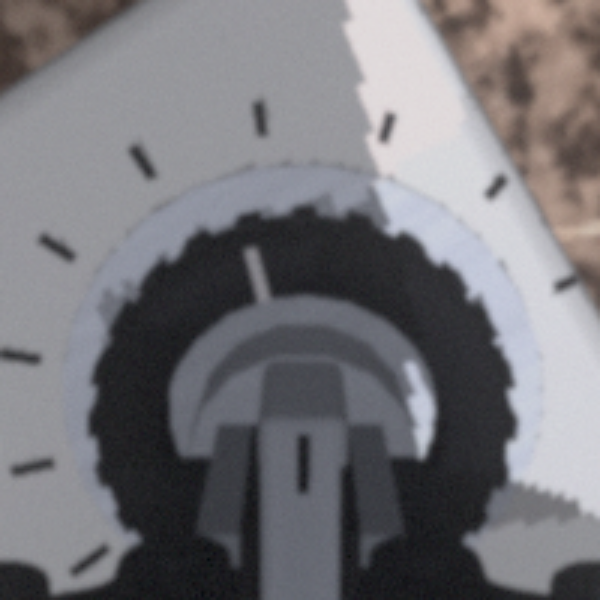

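The mark at (251,247) is exactly where a fixed ring puts it. The torque has just risen to 0.16 N m, so the knob is at its stop. I'll let it up and then open.

{"api": "move_arm", "payload": {"deltas": [[0, 0, 0, -0.6, 0, 0, 0], [0, 0, 0, -0.6, 0, 0, 0], [0, 0, 0, -0.6, 0, 0, 0], [0, 0, 0, -0.6, 0, 0, 0], [0, 0, 0, -0.6, 0, 0, 0], [0, 0, 0, -0.6, 0, 0, 0], [0, 0, 0, 0, 0, 0, 0], [0, 0, 0, 0, 0, 0, 0]]}}

```text
clock: 13.55
eef_pos: [0.5625, -0.1426, 0.0858]
tool_rot: [0.209, 0.978, 0.0, -0.0]
ft_force: [1.9, 4.4, 2.4]
grip_width: 0.0107
grasp_force: 59.2
```

```bash
python3 st.py
```

```text
13.55 z [ 0.56251 -0.14258  0.08576] Ftool [ 0.04  4.81 -2.37] Mtool [-1.243  0.181 -0.154] w 0.0107 gf 59.2 yaw [-3.76e+01 -1.76e+02 -4.00e-02] yawdeg 155.88
```

{"api": "move_arm", "payload": {"deltas": [[0.14, 0, 0, 0, 0, 0, 0], [0.16, 0, 0, 0, 0, 0, 0], [0.2, 0, 0, 0, 0, 0, 0], [0.25, 0, 0, 0, 0, 0, 0], [0.3, 0, 0, 0, 0, 0, 0], [0.3, 0, 0, -3, 0, 0, 0], [0.3, 0, 0, -10, 0, 0, 0], [0.3, 0, 0, -20, 0, 0, 0], [0.3, 0, 0, -40, 0, 0, 0], [0.3, 0, 0, -40, 0, 0, 0]]}}

```text
clock: 14.38
eef_pos: [0.5611, -0.1428, 0.1999]
tool_rot: [0.209, 0.978, -0.0, -0.002]
ft_force: [1.4, -0.6, -0.2]
grip_width: 0.0255
grasp_force: 0.0
```

Run:
```python
from h import *
o=bot.get_obs();print(o["eef_pos"],o["ft_force"])
a=bot.camera("wrist");b=bot.camera("side")
cv2.imwrite("pics/e.png",np.hstack([cv2.resize(a[90:290,160:360],(400,400)),cv2.resize(b[130:230,255:355],(400,400),interpolation=cv2.INTER_CUBIC)]))
o2=bot.outline_of("knob_top","side")[0];print(o2["rect"])
print("mark pred",(proj("wrist",[[.5295,-.1361,.056]])-[160,90])*2)
c=np.array([.5624,-.1430,0]);th=np.radians(37.4-60.2)
r=np.array([np.cos(th),np.sin(th),0]);n=np.array([-r[1],r[0],0])
for h in(.098,.0945):print("bar corners z",h,((proj("wrist",[c+[0,0,h]+a*.018*r+b*.006*n for a in(-1,1) for b in(-1,1)])-[160,90])*2).round(0).tolist(),"side top",((proj("side",[c+[0,0,h]])-[255,130])*4).round())
```

```text
[ 0.56109572 -0.14278185  0.1999295 ] [ 1.41910778 -0.62885333 -0.20497271]
[296.7, 180.7, 17.9, 20.2]
mark pred [[180.12124533  90.16698042]]
bar corners z 0.098 [[179.0, 146.0], [213.0, 146.0], [182.0, 242.0], [215.0, 241.0]] side top [[199. 206.]]
bar corners z 0.0945 [[180.0, 144.0], [213.0, 144.0], [183.0, 239.0], [215.0, 238.0]] side top [[199. 212.]]
```

View pics/e.png

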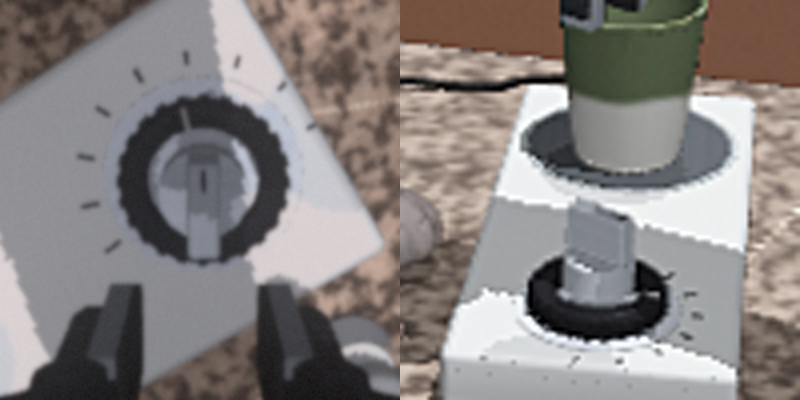

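```bash
python3 - <<'E'
from h import *
b=bot.camera("side");a=cv2.imread("pics/side0.png")
f=lambda i:cv2.resize(i[170:225,275:335],(400,367),interpolation=cv2.INTER_CUBIC)
cv2.imwrite("pics/cmp.png",np.hstack([f(a),f(b)]))
w=bot.camera("wrist");cv2.imwrite("pics/w5.png",w)
r=bot.outline_of("knob_top","wrist")[0];print(r["rect"])
c=np.array([.5624,-.1430,0]);th=np.radians(37.4-60.2)
r=np.array([np.cos(th),np.sin(th),0]);n=np.array([-r[1],r[0],0])
for h in(.098,.0945):print(h,((proj("side",[c+[0,0,h]+a*.018*r+b*.006*n for a in(-1,1) for b in(-1,1)])-[275,170])*6.67+[400,0]).round(0).tolist())
th=np.radians(37.4);r=np.array([np.cos(th),np.sin(th),0]);n=np.array([-r[1],r[0],0])
print("old",((proj("side",[c+[0,0,.098]+a*.018*r+b*.006*n for a in(-1,1) for b in(-1,1)])-[275,170])*6.67).round(0).tolist())
E
python3 st.py
```

```text
[237.4, 157.9, 45.6, 55.8]
0.098 [[658.0, 87.0], [635.0, 101.0], [563.0, 52.0], [540.0, 66.0]]
0.0945 [[658.0, 97.0], [635.0, 112.0], [563.0, 62.0], [539.0, 76.0]]
old [[244.0, 59.0], [260.0, 76.0], [136.0, 78.0], [152.0, 95.0]]
14.6833 z [ 0.56183 -0.14284  0.19889] Ftool [ 0.26 -0.95 -0.35] Mtool [-0.     0.033 -0.026] w 0.0259 gf 0.0 yaw [-3.7630e+01 -1.7595e+02  2.0000e-02] yawdeg 155.86
```

View pics/cmp.png

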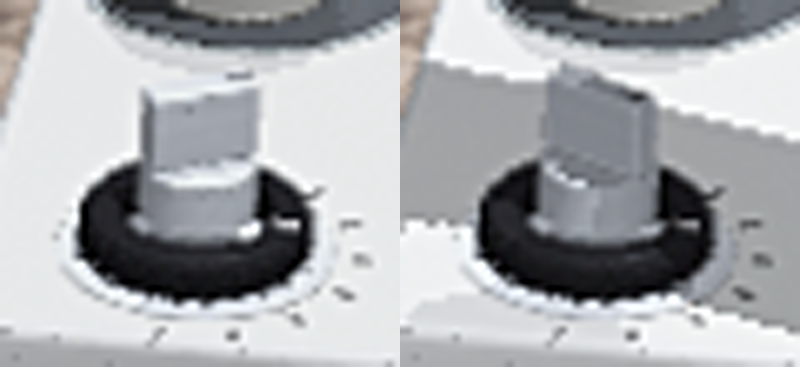

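In the side comparison the skirt and bar top are at the same height as at the start, and the bar has turned 60°. The ring mark is unchanged at the right of the ring. The knob has sprung up, so I'm handing in.

```bash
python3 -c "
from workcell import bot
print(bot.job_done())"
```

```text
the job is handed in; nothing more can be done
None
```

The job is handed in: the inner knob was turned clockwise to its stop and, by the last side picture, has sprung back up there with the ring mark where it was; the mug, salt shaker and garlic were never touched, and no verdict came back.

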